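Slide the white milling blank round the feeder bend to its dock

ROBOT

A 6-joint arm with a two-finger parallel gripper is mounted at the origin on the work surface. World frame = base frame: x ahead of the robot, y to its left, z up, the work surface at z = 0. Lengths are in m, angles in rad, forces in N, time in s.
With the tool pointing down it reaches from about 0.325 to 0.775 m from the base axis. Payload 9.3 kg.
Tool frame: the origin (TCP) lies on the centre line of the jaws, within the pads' length; the fingertips stand ahead of it and the grasp point (between the pads) lies 2 mm behind it (env.tcp_to_tips is the z of the fingertips in the tool frame, in m); z points along the fingers, y is the direction in which the jaws open and shut (so a half turn about z gives the same grasp; the last joint's range is limited). The gripper opens to 85 mm and grips with 20 to 120 N. Pads are 22 mm wide; open, the fingers measure 114 mm over their backs; the gripper's body (76 mm by 85 mm) begins 54 mm behind the grasp point. The pads swing forward as they close: fully open they stand 13 mm farther back than shut.
Start: joints at [-1.461, 0.259, 0.021, 1.334, 0, 1.418], TCP at [0.143, -0.531, 0.248] pointing down, gripper open.
Joint ranges: [-3.04, 3.04], [-0.91, 1.82], [-1.04, 1.36], [-1.92, 1.95], [-1.52, 1.45], [-3.14, 3.14]. Speed limits (rad/s): [2.22, 2.22, 2.79, 3.14, 3.14, 3.14].

INTERFACE

Orientations are given as a rotation vector (axis times angle).
In Python, from workcell import telemetry, get_image, get_calibration, close_job, env gives the robot as it stands. The module is installed in compiled form; this text tells all that it offers.
- The arm moves only by the tool send_rows, never from a script. Its argument "motion" is text: rows parted by semicolons, each of 7 numbers parted by spaces: the shift along the world's x, y, z in units of 30 mm (1.0 is 30 mm), then the turn, a rotation vector about the world's x, y, z in degrees, then the opening, from 0 (shut) to 1 (fully open). In form: dx dy dz rx ry rz grip; .... A call has 1 to 10 rows; each row shifts and turns the pose as measured when the row begins; what a row does not reach is not made up. A row lasts 1/10 s, in which the tool goes at most 50 mm and 8.59 degrees, less where a joint would pass 70% of its speed; a pose out of reach is approached as far as the arm can. A call is refused whole if a number of a shift passes 1 or a number of a turn 8.59, either way. A call with a gripper value outside its range is refused whole. The fingers move at their own pace and stop on an object; the grip force is fixed at half the most. Time passes only in rows, so rows that do not move let the fingers close. It gives the time, the measured TCP pose, the force and the opening at its end, in the units of the state.
- telemetry.sense(): the state, without advancing time (a new reading comes with each control period).
- get_image(name): name is "side" or "top"; returns the picture (420x560x3 uint8, blue, green, red); there is no depth.
- get_calibration(name): a dict with "mtx" (3x3 intrinsics, pixels), "extrinsics" (4x4, takes a point from world to camera coordinates). Camera axes: x right, y down, z forward; pixel columns grow to the right and rows downward; lengths in m; the calibration is good to about 2 mm. A picture is of the moment at which its call begins. get_calibration takes no time and is no camera call.
- close_job(): hands the job in, once; it reports no verdict.
The state is a dict: "time_s": time; "joint_pos": joint angles; "dq": joint speeds; "joint_efforts": joint torques, N m; "tcp_pos": TCP position; "orientation": TCP orientation; "wrist_force": force on the tool from outside, world axes, zero at the start; "torque": the same for the moment, N m; "finger_gap": opening from 0.0 (shut) to 1.0 (fully open).
Only numpy, scipy, OpenCV 4.12 (cv2) and the standard library are available. Lean on these libraries where they do the work, as an engineer would, in place of code of your own. Each camera call takes 0.05 s, during which the arm holds its last target.

TASK

On the two-lane blank feeder, slide the carrier that holds the white blank along its own lane, round the bend and fully home against the end stop of the dock at the lane's far end. Keep it flat on the track all the way (no lifting or tipping), leave the blue-blank carrier where it is, and let go.

Things in the scene. Friction and masses are not known exactly. Their poses are not given: they have to be found in the camera images.
- white_carrier_center (a point): Centre, half-way up, of the carrier with the WHITE blank: an upright puck 36 mm high, about 180 g. Dark foot disc 52 mm across, 14 high; on it the white blank, a cylinder 46 across, 22 high. It stands in the straight entry part of the left or the right lane (varies), 190 to 270 mm from the feeder's middle; this point is then 18 mm above the lane floor. z up; yaw means nothing.
- blue_carrier_center (a point): Centre, half-way up, of the other carrier, of the same shape and size but with a BLUE blank; it stands in the entry part of the other lane. Leave it alone.
- feeder: Fixed grey plate, two mirror-image smooth lanes. Origin at its underside, midway between lanes; x towards the white feed head, y left, z up. In its frame (mm; s=+1 left lane, -1 right): lane floor z=8, rail tops z=18, 57 clear between rails. Centre line: x=-90 from open end y=s*335 to y=s*145; quarter-circle bend, radius 90 about (0, s*145), to (0, s*55); then along +x at y=s*55 to the dock.
- dock_mid (a point): Point on the lane floor midway between the two docks, at (72, 0, 8) mm in the feeder's frame, same axes. A carrier that is home has its foot against its lane's end stop and its centre 55 mm to the left (left lane, y=+55) or right (right lane, y=-55) of this point, over a printed dark ring. The stop's upright face is 26 mm further in x; the white feed head behind it is 46 mm high above the table.
There are look-alikes about, which are no part of the job. What is shaped like the part that bears white_carrier_center but green or yellow is not meant.

How it is judged:
On the way:
1. the white carrier passes through the bend, standing on the track (x of white_carrier_center in the frame of feeder between -0.078 and -0.01 m and z of white_carrier_center in the frame of feeder below 0.034 m and (y of white_carrier_center in the frame of feeder between 0.03 and 0.15 m or y of white_carrier_center in the frame of feeder between -0.15 and -0.03 m)), for 0.1 s.
At the end, for the whole second after the job is handed in: The white carrier stands flat in its dock within 12 mm of the end stop, and the blue carrier is within 20 mm of where it began (x of white_carrier_center in the frame of feeder between 0.06 and 0.084 m and (y of white_carrier_center in the frame of feeder between 0.035 and 0.075 m or y of white_carrier_center in the frame of feeder between -0.075 and -0.035 m) and z of white_carrier_center in the frame of feeder below 0.031 m and angle between white_carrier_center's own z axis and vertical below 0.15 rad and distance of blue_carrier_center from where it was at the start of the episode below 0.02 m); the robot touches nothing.
It fails at once if the white carrier is lifted more than 12 mm off the track (z of white_carrier_center in the frame of feeder above 0.038 m).
It fails at once if the white carrier is tipped more than 20 degrees (angle between white_carrier_center's own z axis and vertical above 0.35 rad).
It fails at once if the blue carrier is moved more than 20 mm (distance of blue_carrier_center from where it was at the start of the episode above 0.02 m).
It also fails if it takes over 38 s, if anything falls off the work surface, if the arm or the gripper's body presses on something with over 40 N, if the wrist force passes 120 N, or if a joint passes its speed limit or range.

## Working session

There is one attempt and no reset: what is moved stays moved. The work goes in short steps, Python scripts to look and compute and a tool call to move; the robot and the scene stay as the last step left them, time stands still between calls to the robot, and variables do not carry over. Pictures are saved under pics/ and viewed, and the job is handed in when it is done.

Besides the shell and the picture viewer there is one more tool, called after "Emit:" in YAML: its name, and indented under it one key for each argument. send_rows: Moves the arm, as the interface text tells. Its arguments: {"type":"object","properties":{"motion":{"type":"string"}},"required":["motion"]}

```bash
mkdir -p pics
python3 - <<'E'
from workcell import telemetry,get_image,get_calibration,env
import cv2
for n in("side","top"):
    im=get_image(n);cv2.imwrite(f"pics/{n}0.png",im)
    c=get_calibration(n);print(c)
print(telemetry.sense(),env.tcp_to_tips)
E
```

```text
{'mtx': array([[510.0546655 ,   0.        , 284.04891035],
       [  0.        , 510.0546655 , 204.22871576],
       [  0.        ,   0.        ,   1.        ]]), 'extrinsics': array([[-0.91846562, -0.39483995, -0.02285434,  0.50041904],
       [-0.22178293,  0.56202775, -0.79682943,  0.19967081],
       [ 0.32746487, -0.72679173, -0.60377192,  0.85454083],
       [ 0.        ,  0.        ,  0.        ,  1.        ]])}
{'mtx': array([[394.23010685,   0.        , 279.67691295],
       [  0.        , 394.23010685, 211.16929721],
       [  0.        ,   0.        ,   1.        ]]), 'extrinsics': array([[ 0.01113167, -0.99989788, -0.00896235, -0.04333172],
       [-0.99537281, -0.01022492, -0.09554278,  0.57652778],
       [ 0.09544138,  0.00998443, -0.99538498,  0.97807872],
       [ 0.        ,  0.        ,  0.        ,  1.        ]])}
{'time_s': 0.1, 'joint_pos': array([-1.46057457e+00,  2.59142544e-01,  2.08588673e-02,  1.33373266e+00,
       -3.56746171e-05,  1.41820461e+00]), 'dq': array([ 0.00153556, -0.0017343 ,  0.00295818, -0.00090204,  0.00126253,
       -0.00103714]), 'joint_efforts': array([ 3.62924555e-03, -5.56694305e+01,  3.45069838e+01,  1.17310742e-02,
       -2.81100056e-04,  1.15178770e-05]), 'tcp_pos': array([ 0.1428532 , -0.53088107,  0.24773136]), 'orientation': array([-3.11329760e+00, -4.11479482e-01,  1.54233310e-05]), 'wrist_force': array([-0.68533646,  0.11937491, -0.33467201]), 'torque': array([0.00133007, 0.00282721, 0.00921369]), 'finger_gap': 0.9992852365014356} 0.017
```

View pics/side0.png

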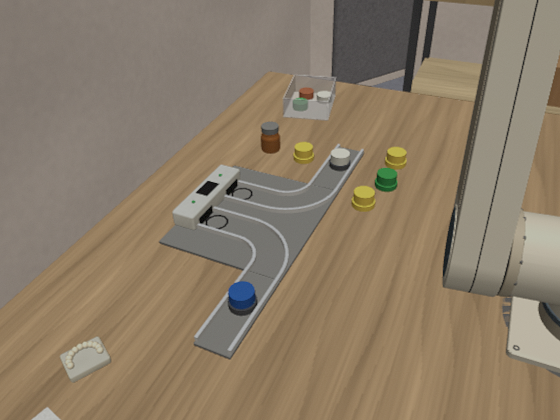

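View pics/top0.png

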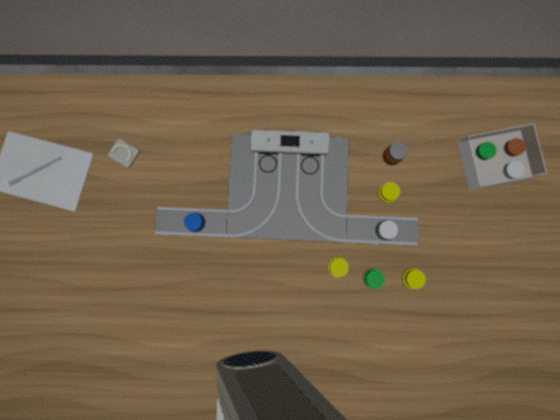

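White-topped candidates: top (388,230)/side (340,158), in the right lane on a dark foot, and top (515,170)/side (324,97), in the bin. The first fits, because it stands in the lane. Next I'll confirm it in an enlarged crop and measure.

```bash
cat > h.py <<'E'
import numpy as np,cv2
from workcell import get_calibration
C={n:get_calibration(n) for n in("side","top")}
def P(n): return C[n]["mtx"]@C[n]["extrinsics"][:3]
def ray(n,uv,z):
    E=C[n]["extrinsics"];R=E[:3,:3];c=-R.T@E[:3,3]
    d=R.T@np.linalg.inv(C[n]["mtx"])@np.array([*uv,1.]);return c+d*(z-c[2])/d[2]
def tri(a,b):
    X=cv2.triangulatePoints(P("side"),P("top"),np.array(a,float),np.array(b,float)).ravel();return X[:3]/X[3]
def proj(n,X):
    p=P(n)@np.array([*X,1.]);return p[:2]/p[2]
E
python3 - <<'E'
from h import *
s=cv2.imread("pics/side0.png");t=cv2.imread("pics/top0.png")
def blob(im,box,f,name):
    x0,y0,x1,y1=box;h=cv2.cvtColor(im[y0:y1,x0:x1],cv2.COLOR_BGR2HSV)
    m=f(h).astype(np.uint8);k,l,st,ce=cv2.connectedComponentsWithStats(m)
    for i in range(1,k):
        if st[i,4]>25: print(name,ce[i]+[x0,y0],st[i]+[x0,y0,0,0,0])
wh=lambda h:(h[...,1]<50)&(h[...,2]>175)
bl=lambda h:(h[...,0]>100)&(h[...,0]<130)&(h[...,1]>150)&(h[...,2]>50)
dk=lambda h:(h[...,2]<70)
blob(s,(325,145,356,172),wh,"ws");blob(t,(372,215,405,245),wh,"wt")
blob(s,(220,275,265,320),bl,"bs");blob(t,(180,208,210,236),bl,"bt")
blob(s,(200,180,260,235),dk,"rs");blob(t,(255,150,325,180),dk,"rt")
a=cv2.resize(s[130:240,170:370],None,fx=4,fy=4,interpolation=cv2.INTER_CUBIC)
cv2.imwrite("pics/sc.png",a)
a=cv2.resize(t[120:250,225:425],None,fx=4,fy=4,interpolation=cv2.INTER_CUBIC);cv2.imwrite("pics/tc.png",a)
E
```

```text
ws [339.62142857 152.70714286] [331 145  18  13 140]
bs [241.38395904 294.80546075] [229 282  26  27 586]
bt [193.24521073 221.50957854] [184 213  19  18 261]
rs [207.46258503 187.57823129] [200 181  18  14 147]
rs [231.65957447 187.95744681] [226 180  12  16  94]
rs [247.07692308 191.46153846] [239 188  13  11  26]
rs [210.02614379 216.64052288] [200 206  28  23 153]
rt [267.69811321 153.09433962] [259 152  19   4  53]
rt [310.26086957 154.82608696] [301 154  19   4  46]
```

View pics/sc.png

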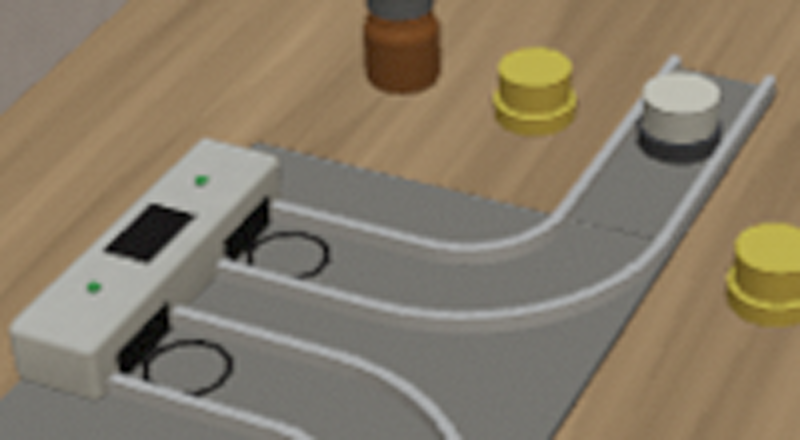

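View pics/tc.png

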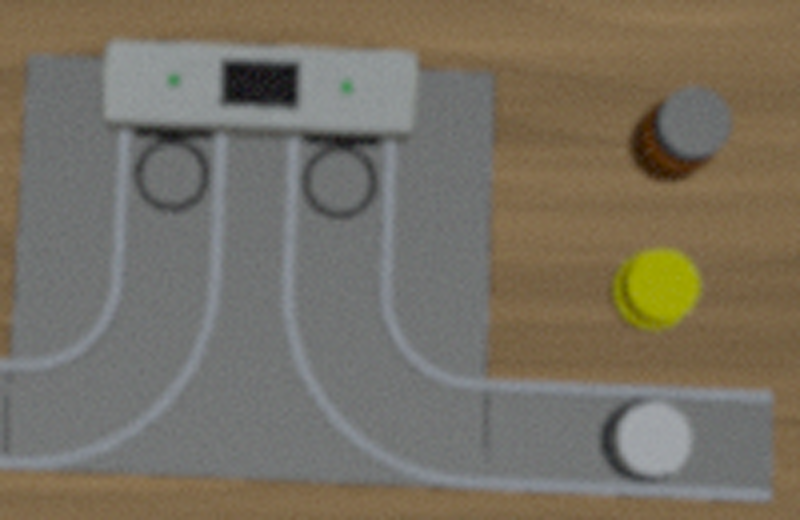

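The crops confirm it: the white blank on a dark foot stands in the right lane, with its top face at top (388.2,230) and side (340.2,153.7). The ring centres are at top (268,163.5) and (310,165.3), side (217,222) and (242.2,194).

Run:
```python
from h import *
np.set_printoptions(precision=4,suppress=True)
L=tri((217,222),(268,163.5));R=tri((242.2,194),(310,165.3));W=tri((340.2,153.7),(388.2,230));B=tri((241.4,291.5),(193.5,221.5))
print("L",L,"R",R,np.linalg.norm(L-R),"W",W,"B",B)
for n,a,b in(("side",(217,222),(242.2,194)),("top",(268,163.5),(310,165.3))):
    l,r=ray(n,a,.008),ray(n,b,.008);print(n,l,r,np.linalg.norm(l-r))
print(ray("side",(340.2,153.7),.044),ray("top",(388.2,230),.044))
# yaw from end-rail corners in top crop & green dots
d=(L-R);yaw1=np.arctan2(-d[0],d[1]);print("yaw",yaw1)
# right lane rails in top image, rail top .018: crop pts
cr=lambda p:(p[0]/4+225-.375,p[1]/4+120-.375)
for p,q in(((480,384),(770,397)),((450,480),(770,495)),((217,135),(217,270)),((293,135),(289,290)),((387,140),(387,290))):
    a,b=ray("top",cr(p),.018),ray("top",cr(q),.018);e=b-a;print(a,b,np.arctan2(e[1],e[0]))
```

```text
L [ 0.7038 -0.0054  0.0036] R [ 0.7001 -0.1163  0.0032] 0.11095014706655744 W [ 0.5304 -0.3102  0.0372] B [0.5471 0.18   0.0361]
side [ 0.6996 -0.001   0.008 ] [ 0.6957 -0.1107  0.008 ] 0.10983403341608795
top [ 0.7045 -0.0048  0.008 ] [ 0.7007 -0.1153  0.008 ] 0.11051722659276396
[ 0.5266 -0.2998  0.044 ] [ 0.531  -0.3081  0.044 ]
yaw -0.033365172510806104
[ 0.5681 -0.204   0.018 ] [ 0.5616 -0.3894  0.018 ] -1.6054716385723484
[ 0.5064 -0.1846  0.018 ] [ 0.4991 -0.388   0.018 ] -1.6066971496044882
[ 0.7294 -0.0333  0.018 ] [ 0.6404 -0.0343  0.018 ] -3.130265942534036
[ 0.7299 -0.0829  0.018 ] [ 0.6278 -0.081   0.018 ] 3.1230056952407823
[ 0.7271 -0.1442  0.018 ] [ 0.6284 -0.1443  0.018 ] -3.140556897530457
```

Height check: the blank's top triangulates to about 37 mm (44 nominal) and the rings to 3 mm (8 nominal). That leaves a few mm of calibration bias, which is acceptable. White stands at about (0.530,-0.307), which puts it at x=-90, y=-255 in the feeder frame. This matches the right lane. Feeder yaw is about -0.034 and its origin about (0.629,-0.057). I'll approach above it.

Emit:
send_rows:
  motion: "1 0.57 0 0 0 -8.5 1;1 0.57 0 0 0 -8.5 1;1 0.57 0 0 0 0 1;1 0.57 0 0 0 0 1;1 0.57 0 0 0 0 1;1 0.57 0 0 0 0 1;1 0.57 0 0 0 0 1;1 0.57 0 0 0 0 1;1 0.57 0 0 0 0 1;1 0.57 0 0 0 0 1"

```text
time_s: 1.1
tcp_pos: [0.449, -0.3533, 0.2437]
orientation: [-3.133, 0.081, 0.005]
wrist_force: [1.2, -1.1, 0.3]
finger_gap: 1.001
```

Emit:
send_rows:
  motion: "0.9 0.5 -0.8 0 0 1 1;0.9 0.5 -0.8 0 0 0 1;0.9 0.5 -0.8 0 0 0 1;0 0 -0.8 0 0 0 1;0 0 -0.8 0 0 0 1;0 0 0 0 0 0 1"

```text
time_s: 1.7
tcp_pos: [0.5367, -0.3017, 0.1175]
orientation: [-3.133, 0.042, 0.008]
wrist_force: [-0.2, 1.1, -0.5]
finger_gap: 0.998
```

Run:
```python
from h import *
from workcell import telemetry,get_image
s=telemetry.sense();print(s["tcp_pos"],s["orientation"])
for n,b in(("side",(280,60,420,200)),("top",(320,160,460,300))):
    im=get_image(n);x0,y0,x1,y1=b
    print(n,proj(n,s["tcp_pos"]))
    cv2.imwrite(f"pics/{n}1.png",cv2.resize(im[y0:y1,x0:x1],None,fx=4,fy=4,interpolation=cv2.INTER_CUBIC))
a=[cv2.imread(f"pics/{n}1.png") for n in("side","top")]
cv2.imwrite("pics/both1.png",cv2.resize(np.hstack(a),(800,400)))
```

```text
[ 0.53667572 -0.30167207  0.11747897] [-3.13284692  0.04229238  0.00760723]
side [337.68018463 125.24397768]
top [393.79510189 225.99411531]
```

View pics/both1.png

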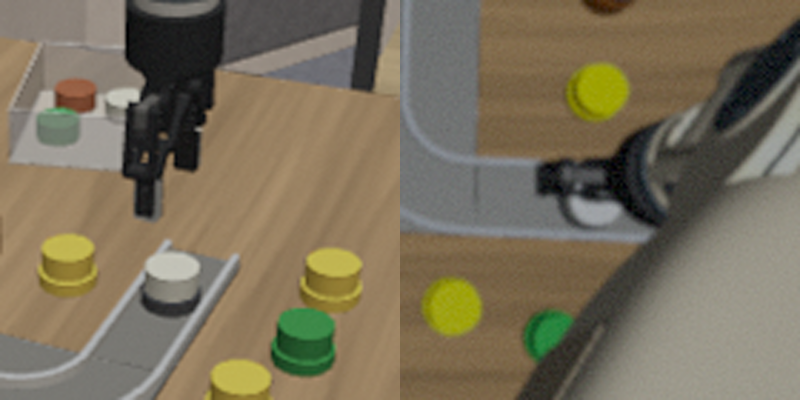

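The gripper is over the carrier. The pads straddle it along the lane. I'll go lower and check before the jaws drop around it.

Emit:
send_rows:
  motion: "-0.2 -0.1 -0.6 0 0 0 1;0 0 -0.6 0 0 0 1;0 0 -0.1 0 0 0 1;0 0 0 0 0 0 1"

```text
time_s: 2.2
tcp_pos: [0.5333, -0.3092, 0.0883]
orientation: [3.141, -0.046, 0.011]
wrist_force: [0.7, -0.6, 0.5]
finger_gap: 0.999
```

```bash
cat > look.py <<'E'
from h import *
import sys
from workcell import telemetry,get_image
k=sys.argv[1];v=list(map(int,sys.argv[2:6]))
s=telemetry.sense();print(s["time_s"],s["tcp_pos"],s["orientation"],s["wrist_force"])
a=[]
for n,(x,y) in(("side",v[:2]),("top",v[2:])):
    im=get_image(n);x=min(max(x,70),490);y=min(max(y,70),350);print(n,proj(n,s["tcp_pos"]),"crop",x-70,y-70)
    a.append(cv2.resize(im[y-70:y+70,x-70:x+70],(400,400),interpolation=cv2.INTER_CUBIC))
cv2.imwrite(f"pics/{k}.png",np.hstack(a))
E
python3 look.py l2 340 150 390 230
```

```text
2.2 [ 0.53330792 -0.30923736  0.08829903] [ 3.1405892  -0.04630738  0.01084715] [ 0.74447948 -0.61644805  0.47265156]
side [339.56322363 135.08099012] crop 270 80
top [393.58314728 228.15448134] crop 320 160
```

View pics/l2.png

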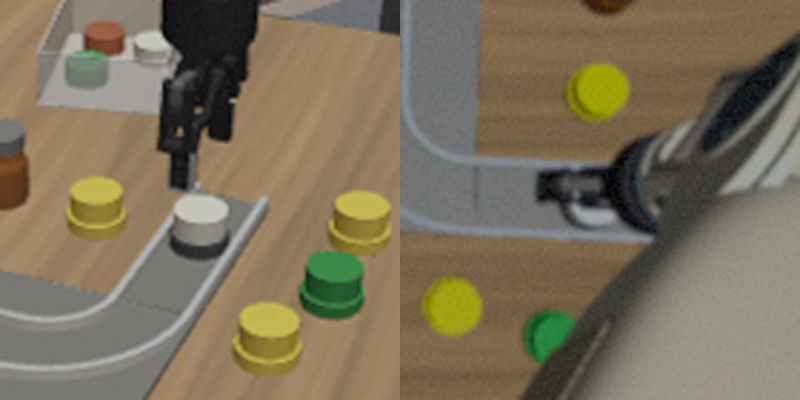

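Aligned: in the side crop the finger midpoint is at about (203,162), above the blank at (201,213). In the top crop the finger spacing agrees with the blank. I'll descend and close.

Emit:
send_rows:
  motion: "-0.1 0.05 -0.6 0 0 0 1;0 0 -0.5 0 0 0 1;0 0 -0.3 0 0 0 1;0 0 0 0 0 0 1"

```text
time_s: 2.7
tcp_pos: [0.5325, -0.3094, 0.0504]
orientation: [3.135, -0.046, 0.021]
wrist_force: [-0.2, -1.0, -0.7]
finger_gap: 0.999
```

Emit:
send_rows:
  motion: "-0.05 0.05 -0.35 0 0.7 0 1;0 0 0 0 0 0 1;0 0 0 0 0 0 0.6;0 0 0 0 0 0 0.6"

```text
time_s: 3.1
tcp_pos: [0.5319, -0.3084, 0.0412]
orientation: [3.134, -0.046, 0.004]
wrist_force: [0.1, 0.2, 0.5]
finger_gap: 0.69
```

Emit:
send_rows:
  motion: "0 0 0 0 0 0 0.4;0 0 0 0 0 0 0.3;0 0 0 0 0 0 0.3;0 0 0 0 0 0 0.3"

```text
time_s: 3.5
tcp_pos: [0.5321, -0.3085, 0.0419]
orientation: [3.133, -0.046, 0.005]
wrist_force: [1.0, 0.2, -0.2]
finger_gap: 0.498
```

```bash
python3 look.py l3 340 150 390 230
```

```text
3.5 [ 0.53209574 -0.30852471  0.04190472] [ 3.13332164 -0.04575098  0.00477548] [ 0.9949122   0.24214608 -0.21385902]
side [339.12412093 152.24373108] crop 270 80
top [388.12605957 229.61549098] crop 320 160
```

View pics/l3.png

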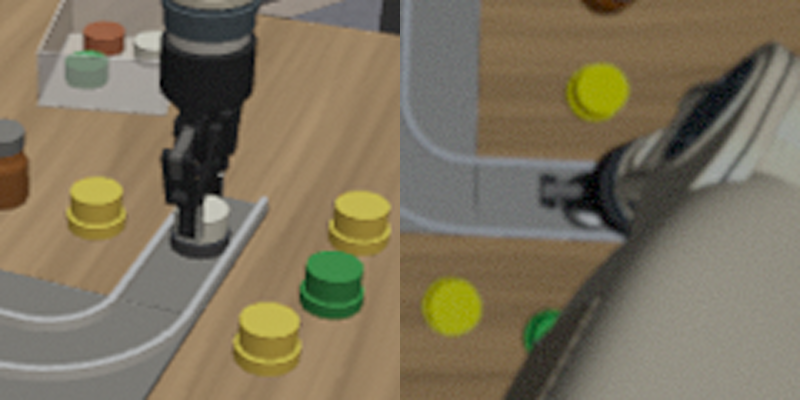

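Run:
```python
from h import *
from workcell import get_image
im=get_image("side")
cv2.imwrite("pics/s4.png",cv2.resize(im[110:185,295:395],(800,600),interpolation=cv2.INTER_CUBIC))
for z in(.014+.008,.044,.025):print(z,[(proj("side",(.531,-.308+d,z))-[295,110])*8 for d in(-.023,0,.023)])
```

```text
0.022 [array([376.75562099, 358.50332322]), array([353.11276906, 395.74159448]), array([328.8232245 , 433.99842796])]
0.044 [array([380.06890886, 296.70315009]), array([356.21502671, 333.50214198]), array([331.7015112 , 371.31873941])]
0.025 [array([377.20329944, 350.15312654]), array([353.53188164, 387.33309323]), array([329.21202893, 425.53153667])]
```

View pics/s4.png

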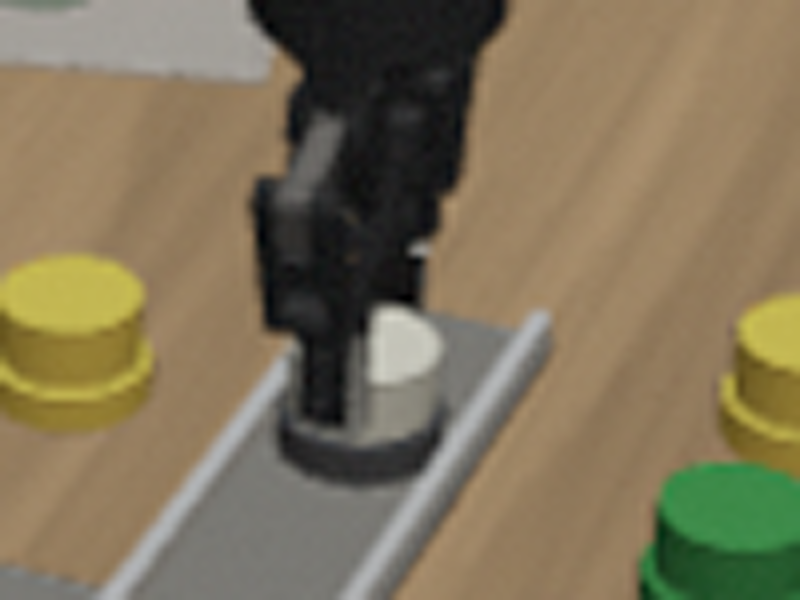

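The grip is good: the near pad tip shows at crop (335,425) on the blank's side, clear of the foot, and the reach matches the projection. Now I'll slide it along +y, starting gently.

Emit:
send_rows:
  motion: "0 0.2 0 0 0 0 0.3;0.01 0.4 0 0 0 0 0.3;0.01 0.4 0 0 0 0 0.3;0.01 0.4 0 0 0 0 0.3;0 0 0 0 0 0 0.3"

```text
time_s: 4.15
tcp_pos: [0.5328, -0.2623, 0.0419]
orientation: [3.134, -0.046, 0.005]
wrist_force: [-0.8, -0.3, -1.6]
finger_gap: 0.5
```

Emit:
send_rows:
  motion: "0.02 0.4 0 0 0 0 0.3;0.02 0.4 0 0 0 0 0.3;0.02 0.4 0 0 0 0 0.3;0.02 0.4 0 0 0 0 0.3;0.02 0.3 0 0 0 0 0.3;0 0 0 0 0 0 0.3"

```text
time_s: 4.75
tcp_pos: [0.5359, -0.199, 0.0419]
orientation: [3.134, -0.043, 0.004]
wrist_force: [0.2, -0.1, -0.9]
finger_gap: 0.502
```

```bash
python3 look.py l5 310 180 345 225
```

```text
4.75 [ 0.53590695 -0.19904395  0.04189529] [ 3.13406314 -0.04341351  0.00426043] [ 0.21216945 -0.05872574 -0.88433272]
side [322.14101946 175.63484183] crop 240 110
top [344.19219071 227.62313139] crop 275 155
```

View pics/l5.png

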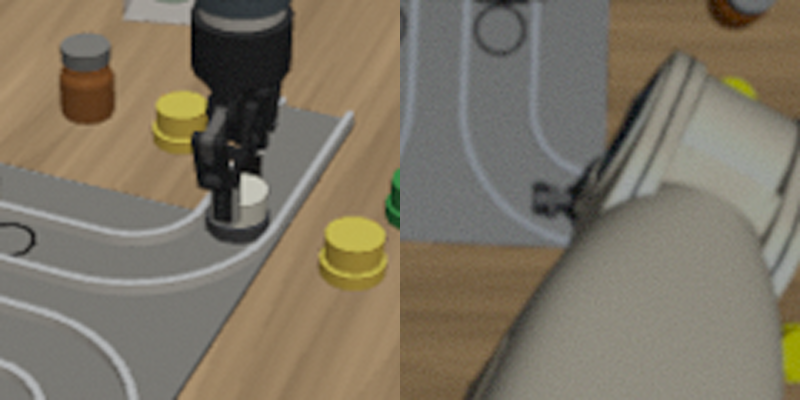

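Emit:
send_rows:
  motion: "0.04 0.39 0 0 0 0 0.3;0.09 0.38 0 0 0 0 0.3;0.14 0.37 0 0 0 0 0.3;0.19 0.35 0 0 0 0 0.3;0 0 0 0 0 0 0.3"

```text
time_s: 5.35
tcp_pos: [0.5511, -0.1526, 0.0419]
orientation: [3.134, -0.047, 0.005]
wrist_force: [0.4, -0.3, -1.1]
finger_gap: 0.506
```

Emit:
send_rows:
  motion: "0.21 0.26 0 0 0 0 0.3;0.26 0.29 0 0 0 0 0.3;0.3 0.25 0 0 0 0 0.3;0.32 0.21 0 0 0 0 0.3;0 0 0 0 0 0 0.3"

```text
time_s: 5.85
tcp_pos: [0.5875, -0.1193, 0.0418]
orientation: [3.133, -0.046, 0.006]
wrist_force: [0.6, -0.0, 2.1]
finger_gap: 0.5
```

Emit:
send_rows:
  motion: "0.35 0.14 0 0 0 0 0.3;0.37 0.08 0 0 0 0 0.3;0.38 0.03 0 0 0 0 0.3;0.28 -0.01 0 0 0 0 0.3;0 0 0 0 0 0 0.3"

```text
time_s: 6.35
tcp_pos: [0.6332, -0.1118, 0.0418]
orientation: [3.133, -0.047, 0.008]
wrist_force: [0.9, 0.2, 1.8]
finger_gap: 0.5
```

```bash
python3 look.py l6 260 200 310 190
```

```text
6.35 [ 0.63319661 -0.1117731   0.04184638] [ 3.13295267 -0.04682262  0.00753206] [0.87271171 0.17810198 1.8241335 ]
side [266.72215068 187.38048474] crop 190 130
top [309.41154722 188.76278405] crop 240 120
```

View pics/l6.png

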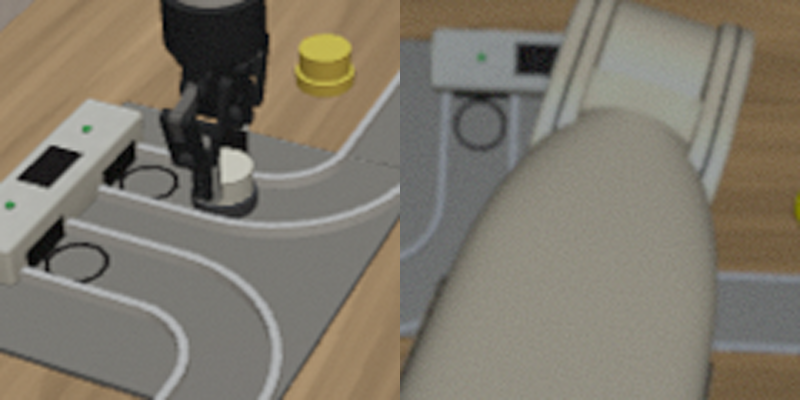

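The carrier is round the bend and flat in the dock straight. In the side crop the carrier is at (225,185) and its ring at (150,182). Now +x to the stop.

Emit:
send_rows:
  motion: "0.4 -0.01 0 0 0 0 0.3;0.4 -0.01 0 0 0 0 0.3;0.4 -0.01 0 0 0 0 0.3;0.4 -0.01 0 0 0 0 0.3;0.2 -0.01 0 0 0 0 0.3;0 0 0 0 0 0 0.3"

```text
time_s: 7.05
tcp_pos: [0.6841, -0.1139, 0.0418]
orientation: [3.134, -0.05, 0.0]
wrist_force: [0.3, -0.2, 0.8]
finger_gap: 0.507
```

Emit:
send_rows:
  motion: "0.2 0 0 0 0 0 0.3;0.15 0 0 0 0 0 0.3;0.1 0 0 0 0 0 0.3;0.1 0 0 0 0 0 0.3;0 0 0 0 0 0 0.3"

```text
time_s: 7.55
tcp_pos: [0.7002, -0.114, 0.0418]
orientation: [3.134, -0.051, -0.002]
wrist_force: [0.4, -0.1, 0.8]
finger_gap: 0.501
```

Emit:
send_rows:
  motion: "0.1 0 0 0 0 0 0.3;0.1 0 0 0 0 0 0.3"

```text
time_s: 7.75
tcp_pos: [0.7013, -0.1139, 0.0422]
orientation: [3.133, -0.052, -0.018]
wrist_force: [-16.2, -1.3, 10.4]
finger_gap: 0.504
```

```bash
python3 look.py l7 240 195 310 190
```

```text
7.75 [ 0.70130223 -0.11392589  0.04215635] [ 3.13306537 -0.05193185 -0.01801691] [-16.17921451  -1.29787014  10.36300205]
side [239.50887512 180.33005146] crop 170 125
top [310.3726351  162.22375029] crop 240 120
```

View pics/l7.png

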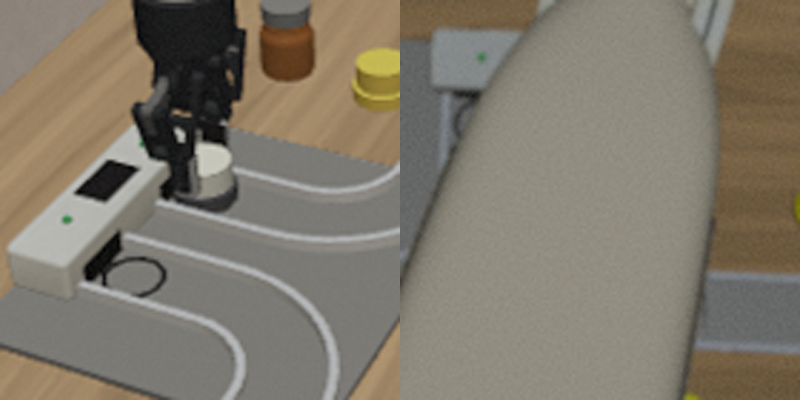

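Contact: the stop pushes back with 16 N at x=0.701, where the ring estimate puts home (0.700). The carrier covers its ring. I'll ease off, release and rise straight up.

Emit:
send_rows:
  motion: "0 0 0 0 -0.6 0 0.3;0 0 0 0 0 0 0.6;0 0 0 0 0 0 0.8;0 0 0 0 0 0 1;0 0 0 0 0 0 1;0 0 0 0 0 0 1;0 0 0 0 0 0 1"

```text
time_s: 8.55
tcp_pos: [0.701, -0.1139, 0.0421]
orientation: [3.133, -0.052, -0.003]
wrist_force: [0.4, 0.3, -0.6]
finger_gap: 1.0
```

Emit:
send_rows:
  motion: "0 0 0.3 0 0 0 1;0 0 0.6 0 0 0 1;0 0 0.8 0 0 0 1;0 0 1 0 0 0 1;0 0 1 0 0 0 1;-0.5 -0.5 1 0 0 0 1;-0.9 -0.9 0.3 0 0 0 1;-0.9 -0.9 0 0 0 0 1;-0.9 -0.9 0 0 0 0 1;-0.9 -0.9 0 0 0 0 1"

```text
time_s: 9.55
tcp_pos: [0.576, -0.2361, 0.2036]
orientation: [3.131, -0.04, 0.004]
wrist_force: [-0.4, 0.2, -0.2]
finger_gap: 0.999
```

Emit:
send_rows:
  motion: "-0.9 -1 0 0 0 0 1;-0.9 -1 0 0 0 0 1;-0.9 -1 0 0 0 0 1;-0.9 -1 0 0 0 0 1;0 0 0 0 0 0 1;0 0 0 0 0 0 1"

```text
time_s: 10.15
tcp_pos: [0.4599, -0.3635, 0.2096]
orientation: [3.126, -0.048, 0.011]
wrist_force: [0.1, 0.6, -0.4]
finger_gap: 1.006
```

```bash
python3 look.py l8 235 195 310 190
python3 - <<'E'
from workcell import get_image
import cv2
cv2.imwrite("pics/t8.png",get_image("top"))
E
```

```text
10.15 [ 0.45992529 -0.36349673  0.2096443 ] [ 3.12614701 -0.04790287  0.01144664] [ 0.09367688  0.58864885 -0.44968397]
side [380.78119061  82.07601659] crop 165 125
top [437.12613749 261.03663734] crop 240 120
```

View pics/l8.png

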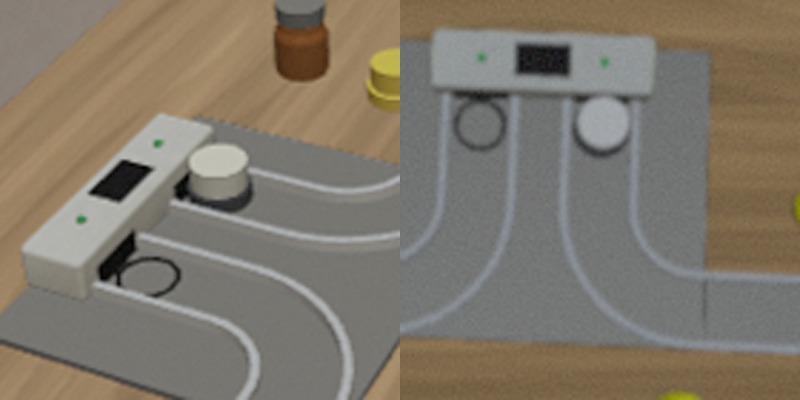

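View pics/t8.png

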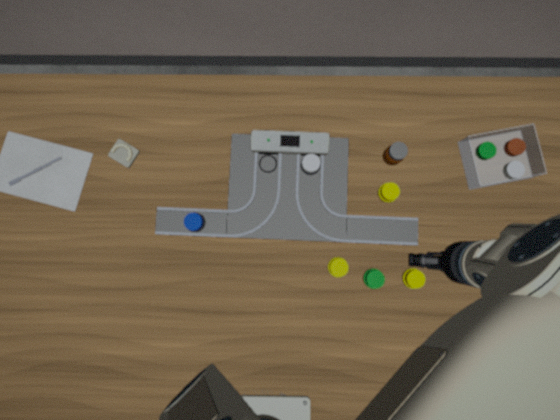

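```bash
python3 - <<'E'
from h import *
t=(240+203/2.857,120+123/2.857);s=(165+219/2.857,125+160/2.857)
print(t,s,tri(s,t),ray("top",t,.044),"ring",ray("top",(310,165.3),.008), "side",ray("side",s,.044),ray("side",(242.2,194),.008))
E
python3 -c "from workcell import close_job;print(close_job())"
```

```text
(311.0535526776339, 163.05215260763038) (241.6538326916346, 181.002800140007) [ 0.69836466 -0.11639905  0.0396116 ] [ 0.69877004 -0.11553471  0.044     ] ring [ 0.7007063  -0.11528918  0.008     ] side [ 0.69425164 -0.11096359  0.044     ] [ 0.69568597 -0.11071959  0.008     ]
the job is handed in; nothing more can be done
None
```

I gripped the white blank's carrier in the right lane and slid it flat along the entry and round the bend. I pushed it on to the end stop, released it, backed the arm off and handed the job in at about 10.3 s. No verdict is reported.

**Dock contact:** the stop pushed back with about 16 N at x = 0.701 m. The tool height stayed within 1 mm throughout the slide.

**Carrier in dock:** the final pictures show the white carrier upright in its dock. Its centre is within about 2 mm of the printed ring in each camera view (ring measured at the start), against a 12 mm tolerance.

**Blue carrier:** it is still at top-image pixel (193.5, 221.5), unchanged by eye from the start. I did not re-measure it in 3D.

**Disagreements:** the two cameras differ by about 5–10 mm in absolute position. Triangulated heights came out about 4–8 mm low against the stated sizes. The arm's contact position agreed with the top camera.

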